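# Gauge the gap in a cut bangle with stepped leaves

### The arm

A 6-joint arm with a two-finger parallel gripper is mounted at the origin on the work surface. World frame = base frame: x ahead of the robot, y to its left, z up, the work surface at z = 0. Lengths are in m, angles in rad, forces in N, time in s.
With the tool pointing down it reaches from about 0.3 to 0.775 m from the base axis. Payload 14.6 kg.
Tool frame: the origin (TCP) lies between the finger pads; the fingertips stand finger_overhang ahead of it and the grasp point (between the pads) lies 3 mm ahead of it (finger_overhang is the distance from the TCP to the fingertips, in m); z points along the fingers, y is the direction in which the jaws open and shut (so a half turn about z gives the same grasp; the last joint's range is limited). The gripper opens to 85 mm and grips with 20 to 120 N. Pads are 22 mm wide; open, the fingers measure 114 mm over their backs; the gripper's body (76 mm by 85 mm) begins 54 mm behind the grasp point. The pads swing forward as they close: fully open they stand 13 mm farther back than shut.
Start: joints at [-1.257, 0.3, 1.521, -0, 1.321, -0.067], TCP at [0.204, -0.511, 0.226] pointing down, gripper open.
Joint ranges: [-3.03, 3.03], [-0.79, 2.21], [0.23, 2.52], [-1.04, 4.18], [0, 3.07], [-2.55, 2.55]. Speed limits (rad/s): [2.22, 2.22, 2.57, 3.14, 3.14, 3.14].

### API

Orientations are given as a unit quaternion [w, x, y, z].
In Python, from workcell import * gives the robot as it stands. Calls block until the motion is done:
- move_ptp(position, orientation): joint-space move of the TCP to a pose.
- move_l(position, velocity=0.15, attitude=None): straight line of the TCP; attitude=None keeps the orientation; velocity is the mean speed in m/s.
- move_joints(angles): joint-space move.
- gripper_to(opening, f_grip=None): opening from 0.0 (shut) to 1.0 (fully open); f_grip is the grip in N (None keeps the last); returns when the fingers have stopped.
- wait(seconds).
- solve_ik(position, orientation): joint angles nearest the present ones, or None.
- grab_frame(name): name is "scene" or "side" or "wrist"; returns a dict with "img" (384x512x3 uint8, red, green, blue), "depth" (384x512 float32, m along the optical axis (not along the pixel's ray), 0 where there is no reading), "camera_matrix" (3x3 intrinsics, pixels), "position" and "orientation" of the camera in the world; the wrist camera has in their place "mount" (4x4, takes a point from camera to tool coordinates, whose origin is the TCP and whose axes are the flange's). Camera axes: x right, y down, z forward; pixel columns grow to the right and rows downward; lengths in m; the calibration is good to about 2 mm. A picture is of the moment at which its call begins: read the wrist's pose just before it.
A pose or a line that the arm cannot do raises MotionError and nothing moves.
- sign_off(): hands the job in, once; it reports no verdict.
Trained networks look in the newest picture that a camera, given by its name, has taken for a name from the list of things; names that differ only in an ending like _2 or _b are one class to them, and where a whole thing is asked for, a point or a joint stands for the part that bears it (a point fixed in the world has none). Each returns a list of dicts, best first, with "score" (0 to 1); they miss things now and then, are a little off and sometimes report something else, mostly with a low value. They report only what shows in the picture. A call takes as long as a camera call. They do not tell look-alikes from the thing itself.
- find_in(label, camera): "point" ([column, row] in pixels, amid what is visible of it).
- regions_of(label, camera): "region" (384x512 bool, what is visible of it) and "point" ([column, row] in pixels, amid what is visible of it).
- spot_point(label, camera): "point" ([column, row] in pixels: a listed point, or the origin of a listed thing).
Readings, each from a call of its own:
- get_time_s(): time.
- get_joints(): joint angles.
- get_joint_velocities(): joint speeds.
- get_joint_torque(): joint torques, N m.
- get_position(): TCP position.
- get_tcp_rot(): TCP orientation.
- get_force(): force on the tool from outside, world axes, zero at the start.
- get_torque(): the same for the moment, N m.
- get_finger_gap(): opening from 0.0 (shut) to 1.0 (fully open).
Only numpy, scipy, OpenCV 4.12 (cv2) and the standard library are available. Lean on these libraries where they do the work, as an engineer would, in place of code of your own. Each camera call takes 0.05 s, during which the arm holds its last target. There are 200 camera calls.

### The job

Find the width of the gap in the cut bangle clamped on the bench pin: try the gauge leaves in the gap one after the other, from the thinnest up, pushing each straight down towards the wood by feel and never forcing it, and put every leaf that slides in loosely back in its own place in the rack. Leave the first leaf that binds, that is the one you feel drag and that the springy bangle grips, standing in the gap, upright and square, pushed down to the wood and let go. Leave the other things on the bench where they are.

Things in the scene. Friction and masses are not known exactly. Their poses are not given: they have to be found in the camera images.
- pin: Hardwood jeweller's bench pin on a steel mount, fixed: level wooden top 40 mm above the bench, 104 mm wide (y), two prongs at its -x end. Origin: on the bench under its middle; x points away from the prongs, y to the left seen from the prongs, z up. The cut bangle lies flat on it, 72 mm across, band 3 mm thick and 12 mm high, upper edge 52 mm above the bench.
- bangle: Origin: centre of the bangle, on the wood; axes as the pin's. The bangle is cut through at its -x side and spread. A steel strap with a brass nut (66 mm above the bench) clamps its +y half, which is rigid; a saddle holds its back (+x). The -y half is free and springs: its cut end yields towards -y with about 10 N per mm and springs back.
- cut (a point): Foot of the clamped cut end: middle of the band's thickness, in the plane of the flat cut face, on the wood; axes as the pin's. The gap is open above and reaches from here towards -y to the sprung end. Its width is the unknown: about 5, 7 or 9 mm (within 0.3). A leaf of thickness t touching the clamped end has its middle at y = -t/2 here.
- rack: Dark wooden rack of the leaves, fixed, 160 x 46 mm, 18 mm high, with ribs 9 mm wide up to 34 mm on which the handles rest. Origin under its middle; x runs along the row, from the thinnest leaf to the thickest. The leaves: steel blade 16 mm wide (x) under a wooden handle 24 mm wide (x); grip the handle from above across its thickness (y).
- leaf1: Gauge leaf 4 mm thick (its y), number 1 of the row, thinnest, nearest the robot. Blade 30 mm long; handle 10 mm thick (y), 24 mm high above it. The lowest 6 mm of the blade taper evenly to 1.6 mm at the foot. Origin: middle of the foot; z up. About 30 g. Never the one that binds.
- leaf2: Gauge leaf 6 mm thick (its y), number 2 of the row. Blade 30 mm long; handle 12 mm thick (y), 24 mm high above it. The lowest 6 mm of the blade taper evenly to 3.6 mm at the foot. Origin: middle of the foot; z up. About 36 g. A leaf 1 mm thicker than the gap pushes in with about 3 to 8 N, drags with 2 to 5 N and is then gripped with about 4 N.
- leaf3: Gauge leaf 8 mm thick (its y), number 3 of the row. Blade 30 mm long; handle 14 mm thick (y), 24 mm high above it. The lowest 6 mm of the blade taper evenly to 5.6 mm at the foot. Origin: middle of the foot; z up. About 42 g. A leaf 1 mm thinner than the gap slides with under 1 N when it is clear of both ends.
- leaf4: Gauge leaf 10 mm thick (its y), number 4 of the row, thickest. Blade 30 mm long; handle 16 mm thick (y), 24 mm high above it. The lowest 6 mm of the blade taper evenly to 7.6 mm at the foot. Origin: middle of the foot; z up. About 48 g. A leaf 3 mm thicker than the gap will not enter.
- place1 (a point): Where the foot of the 4 mm leaf belongs in the rack: it hangs there by its handle, the foot 4 mm above the bench, its axes parallel to the rack's. The pocket round the blade is 19 mm (x) by 10 mm (y), 16 mm deep, its mouth 18 mm above the bench.
- place2 (a point): Where the foot of the 6 mm leaf belongs in the rack: it hangs there by its handle, the foot 4 mm above the bench, its axes parallel to the rack's. The pocket round the blade is 19 mm (x) by 12 mm (y), 16 mm deep, its mouth 18 mm above the bench.
- place3 (a point): Where the foot of the 8 mm leaf belongs in the rack: it hangs there by its handle, the foot 4 mm above the bench, its axes parallel to the rack's. The pocket round the blade is 19 mm (x) by 14 mm (y), 16 mm deep, its mouth 18 mm above the bench.
- place4 (a point): Where the foot of the 10 mm leaf belongs in the rack: it hangs there by its handle, the foot 4 mm above the bench, its axes parallel to the rack's. The pocket round the blade is 19 mm (x) by 16 mm (y), 16 mm deep, its mouth 18 mm above the bench.
- file1: Needle file, 142 mm long, lying along its x; origin under its middle. Not part of the job.
- file2: Needle file, 124 mm long, lying along its x; origin under its middle. Not part of the job.
- waxring: Wax ring, 28 mm across and 12 mm high, lying flat; origin under its middle. Not part of the job.
- waxblock: Block of carving wax, 36 x 60 x 22 mm; origin under its middle. Not part of the job.
- caliper: Steel vernier caliper, 225 mm long along its x, 9 mm high, lying flat; origin under its middle. Not part of the job.
- hammer: Small hammer lying along its x. Not part of the job.
Not all that is in view belongs to the job. Leave any blue or red look-alike of the leaf4 alone.

How it is judged:
By the outcome, as a careful person would: the job done as asked, in the order asked, and still so for the second after the job is handed in, with the robot touching nothing.
It also fails if it takes over 72 s, if anything falls off the work surface, if the arm or the gripper's body presses on something with over 40 N, if the wrist force passes 120 N, or if a joint passes its speed limit or range.

## Working session

There is one attempt and no reset: what is moved stays moved. The work goes in short steps, each a Python script; the robot and the scene stay as the last script left them, time stands still between calls to the robot, and variables do not carry over. Pictures are saved under pics/ and viewed, about 8 in all and at most 12, crops included, and the job is handed in when it is done.

```bash
ls; mkdir -p pics; cat > h.py <<'E'
from workcell import *
import numpy as np, cv2
from scipy.spatial.transform import Rotation as R
def rot(q): return R.from_quat([q[1],q[2],q[3],q[0]]).as_matrix()
def cam(name):
    if name=="wrist":
        p=np.array(get_position()); r=rot(get_tcp_rot()); f=grab_frame(name); m=np.array(f["mount"])
        T=np.eye(4);T[:3,:3]=r;T[:3,3]=p; f["T"]=T@m
    else:
        f=grab_frame(name);T=np.eye(4);T[:3,:3]=rot(f["orientation"]);T[:3,3]=f["position"];f["T"]=T
    return f
def ray(f,uv):
    K=np.array(f["camera_matrix"]);d=np.array([(uv[0]-K[0,2])/K[0,0],(uv[1]-K[1,2])/K[1,1],1.])
    return f["T"][:3,3],f["T"][:3,:3]@d
def atz(f,uv,z):
    o,d=ray(f,uv);return o+d*(z-o[2])/d[2]
def proj(f,p):
    K=np.array(f["camera_matrix"]);q=np.linalg.inv(f["T"])@np.r_[p,1];return (K@(q[:3]/q[2]))[:2]
def cloud(f):
    d=f["depth"];K=np.array(f["camera_matrix"]);v,u=np.mgrid[:d.shape[0],:d.shape[1]]
    P=np.stack([(u-K[0,2])/K[0,0]*d,(v-K[1,2])/K[1,1]*d,d],-1)
    W=P@f["T"][:3,:3].T+f["T"][:3,3];W[d<=0]=np.nan;return W
def save(f,n,crop=None,s=1):
    i=f["img"][...,::-1]
    if crop: a,b,c,d=crop;i=i[b:d,a:c]
    cv2.imwrite("pics/"+n,cv2.resize(i,None,fx=s,fy=s,interpolation=cv2.INTER_CUBIC))
def down(yaw): # tool z down, tool y (jaw) along world direction yaw
    y=np.array([np.cos(yaw),np.sin(yaw),0]);z=np.array([0,0,-1.]);x=np.cross(y,z)
    q=R.from_matrix(np.stack([x,y,z],1)).as_quat();return [q[3],q[0],q[1],q[2]]
E
python3 - <<'E'
from h import *
print(finger_overhang, get_time_s(), get_tcp_rot())
for n in("scene","side"):
    f=cam(n);print(n,f["T"].round(3).tolist(),f["camera_matrix"]);save(f,n+"0.png",None,1.5)
    for l in["pin","bangle","cut","rack","leaf1","leaf2","leaf3","leaf4","place1","place2","place3","place4"]:
        try:
            r=spot_point(l,n);W=cloud(f);print(l,[(round(x["score"],2),np.round(x["point"]).tolist(),W[int(x["point"][1]),int(x["point"][0])].round(3).tolist()) for x in r[:3]])
        except Exception as e: print(l,repr(e))
print(get_time_s())
E
```

```text
pics
0.022 0.0 [-6.12699275e-04  9.81927150e-01  1.89258262e-01 -8.73446932e-05]
scene [[0.832, 0.307, -0.462, 1.042], [0.554, -0.451, 0.7, -0.724], [0.006, -0.838, -0.545, 0.577], [0.0, 0.0, 0.0, 1.0]] [[356.38769473   0.         256.93132774]
 [  0.         356.38769473 184.54900965]
 [  0.           0.           1.        ]]
pin [(0.58, [244.0, 216.0], [0.639, -0.169, 0.039]), (0.27, [293.0, 146.0], [0.559, 0.223, 0.046])]
bangle [(0.76, [244.0, 206.0], [0.617, -0.138, 0.041])]
cut [(0.89, [234.0, 206.0], [0.599, -0.16, 0.051]), (0.59, [284.0, 154.0], [0.534, 0.21, 0.014])]
rack [(0.83, [284.0, 152.0], [0.534, 0.209, 0.018]), (0.5, [284.0, 235.0], [0.745, -0.156, 0.021]), (0.37, [127.0, 247.0], [0.448, -0.374, -0.001])]
leaf1 [(0.65, [312.0, 144.0], [0.566, 0.351, -0.001]), (0.63, [293.0, 159.0], [0.569, 0.21, 0.006]), (0.62, [277.0, 180.0], [0.585, 0.074, 0.0])]
leaf2 [(0.65, [312.0, 144.0], [0.566, 0.351, -0.001]), (0.63, [293.0, 159.0], [0.569, 0.21, 0.006]), (0.62, [277.0, 180.0], [0.585, 0.074, 0.0])]
leaf3 [(0.65, [312.0, 144.0], [0.566, 0.351, -0.001]), (0.63, [293.0, 159.0
[... 1904 characters left out ...]
018]), (0.68, [246.0, 307.0], [0.449, 0.251, 0.016]), (0.61, [219.0, 287.0], [0.515, 0.241, 0.025])]
place1 [(0.85, [248.0, 312.0], [0.441, 0.259, 0.018]), (0.78, [215.0, 289.0], [0.52, 0.243, 0.016]), (0.64, [260.0, 170.0], [0.621, -0.124, 0.058])]
place2 [(0.85, [248.0, 312.0], [0.441, 0.259, 0.018]), (0.78, [215.0, 289.0], [0.52, 0.243, 0.016]), (0.64, [260.0, 170.0], [0.621, -0.124, 0.058])]
place3 [(0.85, [248.0, 312.0], [0.441, 0.259, 0.018]), (0.78, [215.0, 289.0], [0.52, 0.243, 0.016]), (0.64, [260.0, 170.0], [0.621, -0.124, 0.058])]
place4 [(0.85, [248.0, 312.0], [0.441, 0.259, 0.018]), (0.78, [215.0, 289.0], [0.52, 0.243, 0.016]), (0.64, [260.0, 170.0], [0.621, -0.124, 0.058])]
1.3
```

View pics/scene0.png

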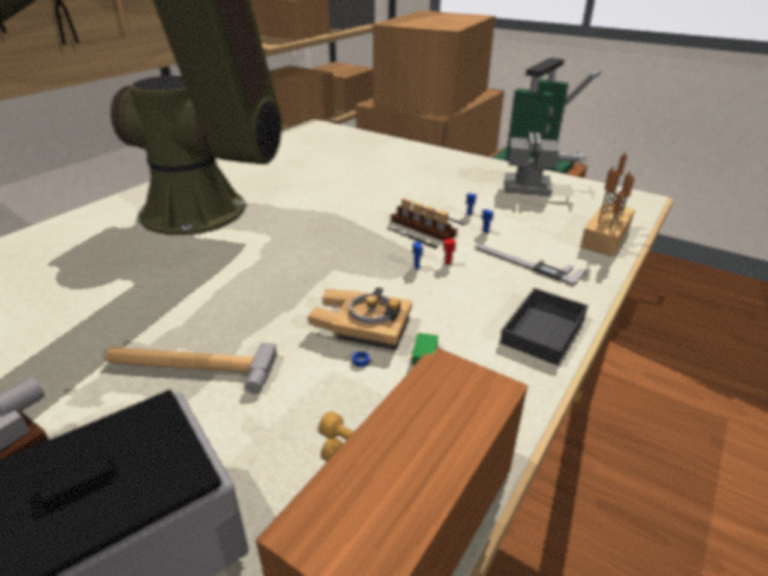

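View pics/side0.png

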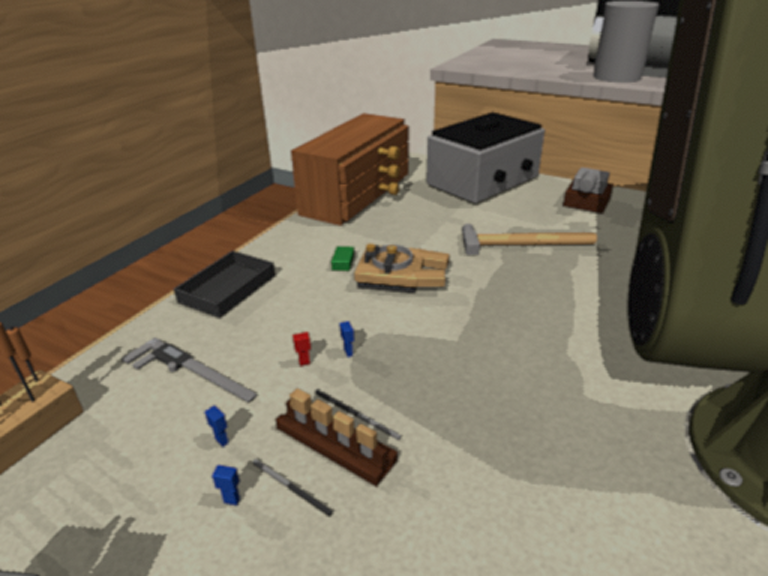

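```bash
python3 - <<'E'
from h import *
f0=grab_frame("wrist");m=np.array(f0["mount"]);print(m.round(3).tolist(),f0["camera_matrix"][0])
q=down(-np.pi/2-0.1)
# place camera roughly above target
def over(t,h):
    r=rot(q);off=r@m[:3,3]; fwd=r@m[:3,2]; 
    c=np.array(t)-fwd*h; return c-off
for n,t in(("pin",[0.60,-0.12,0.05]),("rack",[0.495,0.24,0.03])):
    p=over(t,0.24);print(n,p)
    move_ptp(p,q);print(get_time_s(),get_joints())
    f=cam("wrist");save(f,n+"1.png",None,1.5);np.savez(n+"1.npz",img=f["img"],depth=f["depth"],K=f["camera_matrix"],T=f["T"])
    W=cloud(f)
    for l in["cut","pin","bangle","rack","place1","leaf1"]:
        r=spot_point(l,"wrist");print(l,[(round(x["score"],2),np.round(x["point"],1).tolist(),W[int(x["point"][1]),int(x["point"][0])].round(3).tolist()) for x in r[:5]])
E
```

```text
[[0.001, -0.964, -0.265, 0.067], [1.0, 0.001, -0.0, -0.001], [0.0, -0.265, 0.964, -0.147], [0.0, 0.0, 0.0, 1.0]] [288.22377192   0.         255.59779813]
pin [ 0.59673951 -0.12036293  0.1342043 ]
3.3667 [-2.60447666e-01  5.13656283e-01  1.44311283e+00 -8.37625416e-05
  1.18453019e+00  1.41111154e+00]
cut [(0.83, [278.9, 196.7], [0.593, -0.14, 0.041])]
pin [(0.79, [265.8, 164.1], [0.626, -0.131, 0.065]), (0.34, [279.6, 200.7], [0.589, -0.14, 0.041])]
bangle [(0.25, [267.0, 162.9], [0.627, -0.132, 0.066])]
rack []
place1 [(0.45, [271.2, 160.0], [0.628, -0.135, 0.066])]
leaf1 [(0.71, [59.7, 216.7], [0.585, 0.076, 0.013])]
rack [0.49173951 0.23963707 0.1142043 ]
5.1167 [ 3.84913247e-01  4.11656580e-01  1.64668545e+00 -1.42251001e-04
  1.08302603e+00  2.05672672e+00]
cut []
pin [(0.69, [254.3, 191.9], [0.502, 0.24, 0.048])]
bangle []
rack [(0.59, [257.0, 173.6], [0.518, 0.236, 0.058])]
place1 [(0.94, [252.2, 190.9], [0.502, 0.241, 0.045]), (0.92, [255.6, 224.6], [0.478, 0.241, 0.057]), (0.72, [254.2, 150.2], [0.534, 0.236, 0.057]), (0.6, [254.4, 113.3], [0.559, 0.234, 0.057])]
leaf1 [(0.88, [369.1, 8.3], [0.627, 0.139, 0.012]), (0.88, [427.7, 64.4], [0.584, 0.09, 0.008]), (0.82, [159.4, 28.1], [0.629, 0.3, 0.015]), (0.8, [258.0, 225.4], [0.468, 0.24, 0.033]), (0.8, [257.1, 118.1], [0.556, 0.232, 0.058])]
```

View pics/pin1.png

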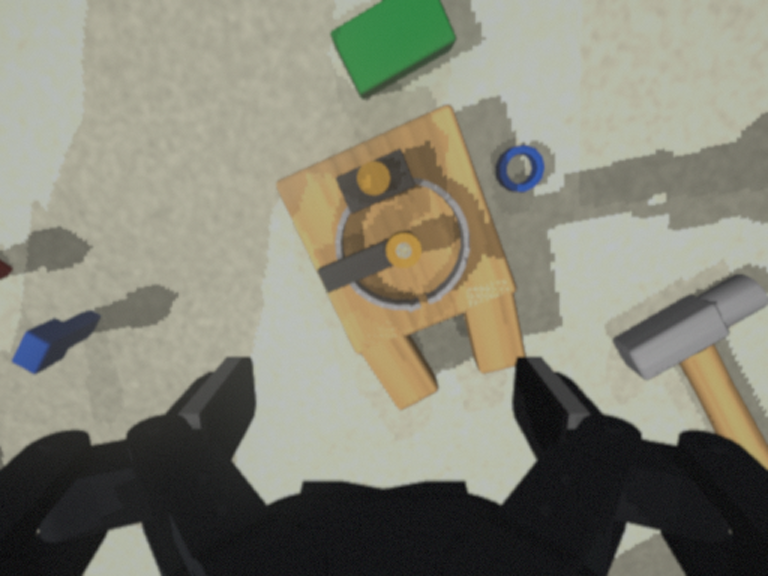

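View pics/rack1.png

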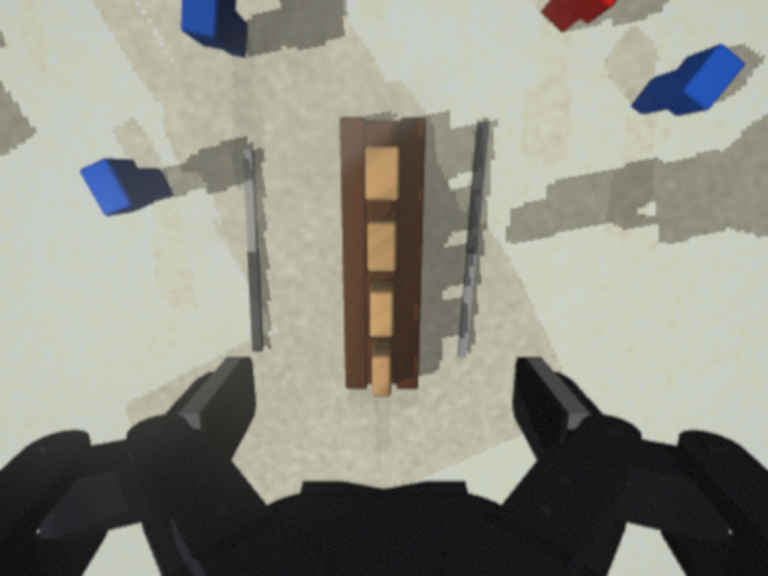

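```bash
cat >> h.py <<'E'
def load(n):
    d=np.load(n);return dict(img=d["img"],depth=d["depth"],camera_matrix=d["K"],T=d["T"])
def tops(f,lo,hi,z,amin=80):
    W=cloud(f);m=((W[...,2]>lo)&(W[...,2]<hi)).astype(np.uint8)
    n,lab,st,_=cv2.connectedComponentsWithStats(m);out=[]
    for i in range(1,n):
        if st[i,4]<amin: continue
        v,u=np.nonzero(lab==i);P=np.array([atz(f,(a,b),z)[:2] for a,b in zip(u,v)])
        c,s,a=cv2.minAreaRect((P*1000).astype(np.float32));out.append((st[i,4],np.round(c,1),np.round(s,1),round(a,1),P.mean(0).round(4)))
    return out
E
python3 - <<'E'
from h import *
f=load("rack1.npz")
for z in(.053,):
    for o in tops(f,.051,.065,.058):print(o)
W=cloud(f);hsv=cv2.cvtColor(f["img"],cv2.COLOR_RGB2HSV)
m=(W[...,2]>.01)&(W[...,2]<.045)&(abs(W[...,1]-.24)<.045)&(W[...,0]>.4)&(W[...,0]<.6)
P=W[m][:,:2];c,s,a=cv2.minAreaRect((P*1000).astype(np.float32));print("rack",c,s,a)
# height profile map
for x in np.arange(.45,.58,.006):
    print(round(x,3),[ (lambda q: -1 if len(q)==0 else int(np.median(q)*1000))(W[...,2][(abs(W[...,0]-x)<.003)&(abs(W[...,1]-y)<.002)]) for y in np.arange(.205,.272,.004)])
g=load("pin1.npz");save(g,"cutcrop.png",(190,100,350,260),4)
W=cloud(g);m=(W[...,2]>.036)&(W[...,2]<.043)&(W[...,0]>.5)
c,s,a=cv2.minAreaRect((W[m][:,:2]*1000).astype(np.float32));print("pin",c,s,a)
for o in tops(g,.047,.056,.052,40):print(o)
E
```

```text
(np.int32(615), array([627.6, 302.6]), array([16.3, 14.9]), 75.7, array([0.6273, 0.3026]))
(np.int32(969), array([582.9,  88.7]), array([16.4, 24.4]), 50.3, array([0.5831, 0.0882]))
(np.int32(824), array([557.4, 233.7]), array([15.6, 23.2]), 83.6, array([0.5576, 0.2339]))
(np.int32(795), array([563.9, 359.6]), array([23.4, 16.4]), 16.4, array([0.5642, 0.3599]))
(np.int32(624), array([524.5, 237. ]), array([13.4, 23.8]), 83.7, array([0.5244, 0.2373]))
(np.int32(491), array([491.4, 240.6]), array([11.8, 25. ]), 84.6, array([0.4914, 0.2406]))
(np.int32(386), array([458.2, 244.1]), array([ 9.4, 25.4]), 84.3, array([0.458 , 0.2441]))
rack (506.7591857910156, 239.1145477294922) (46.10396194458008, 159.88409423828125) 84.00723266601562
0.45 [0, 0, 0, 0, 15, 17, 17, 17, 17, 57, 57, 57, 18, 17, 17, 17, 0]
0.456 [0, 0, 0, 0, 15, 17, 17, 17, 17, 57, 57, 57, 17, 17, 17, 17, 0]
0.462 [0, 0, 0, 0, 17, 17, 17, 17, 18, 57, 57, 56, 17, 17, 17, 17, 0]
0.468 [0, 0, 0, 0, 17, 17, 17, 17, 18, 48, 48, 46, 17, 17, 17, 17, 0]
0.474 [0, 0, 0, 0, 17, 18, 17, 17, 17, -1, -1, 17, 17, 17, 17, 17, 0]
0.48 [0, 0, 
[... 992 characters left out ...]
, 16, 0, 0, 0]
0.564 [0, 0, 17, 17, 17, 56, 57, 57, 57, 57, 17, 17, 17, 0, 0, 0, 0]
0.57 [0, 15, 17, 17, 17, 17, 35, 45, 57, 17, 17, 17, 17, 0, 0, 0, 0]
0.576 [0, 16, 17, 17, 17, 17, 33, 33, 18, 17, 17, 17, 17, 0, 0, 0, 0]
pin (578.0660400390625, -57.74388122558594) (156.68247985839844, 275.3978576660156) 17.510316848754883
(np.int32(504), array([ 624.1, -156. ]), array([67.9, 26.1]), 2.0, array([ 0.6232, -0.159 ]))
(np.int32(147), array([ 633.1, -101.3]), array([ 5.1, 30.3]), 75.4, array([ 0.6328, -0.1012]))
(np.int32(249), array([ 594.5, -120.8]), array([41.1,  9. ]), 66.1, array([ 0.594 , -0.1207]))
(np.int32(618), array([584. ,  81.2]), array([18.4, 29. ]), 50.7, array([0.5839, 0.0814]))
```

View pics/cutcrop.png

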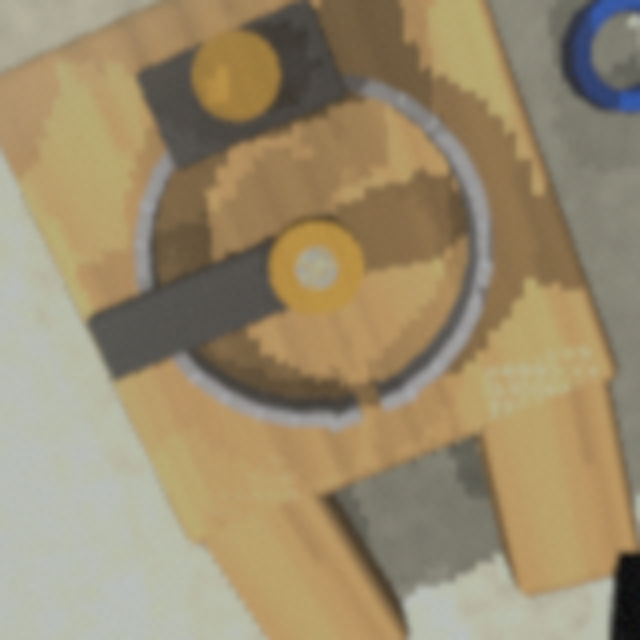

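```bash
python3 - <<'E'
from h import *
g=load("pin1.npz")
c=[atz(g,(u/1.5,v/1.5),.04)[:2]*1000 for u,v in((278,184),(450,106),(362,352),(514,290))]
print(np.round(c,1))
for a,b in((0,1),(2,3),(2,0),(3,1)):
    d=c[b]-c[a];print(a,b,np.linalg.norm(d).round(1),np.degrees(np.arctan2(d[1],d[0])).round(1))
for n,p in dict(cl=(359,408),sp=(383,400)).items(): print(n,(atz(g,(190+p[0]/4,100+p[1]/4),.052)*1000).round(1))
# ring fit at z=.052 : outer colour edge - use cloud points
W=cloud(g);m=(W[...,2]>.046)&(W[...,2]<.058)&(np.hypot(W[...,0]-.625,W[...,1]+.13)<.05);hsv=cv2.cvtColor(g["img"],cv2.COLOR_RGB2HSV)
m&=(hsv[...,1]<60)&(hsv[...,2]>90)
v,u=np.nonzero(m);P=np.array([atz(g,(a,b),.052)[:2] for a,b in zip(u,v)])*1000
from scipy.optimize import least_squares
s=least_squares(lambda p:np.hypot(P[:,0]-p[0],P[:,1]-p[1])-p[2],[625,-130,34],loss="soft_l1");print(len(P),s.x)
print(proj(g,np.array(g["T"][:3,3])+[0,0,0.0-.2]))
# fingertip location in camera
m=np.linalg.inv(np.array(grab_frame("wrist")["mount"]))
K=np.array(g["camera_matrix"])
for z in(.003,.022,.05,.055):
    q=m@[0,0,z,1];print(z,(K@(q[:3]/q[2]))[:2].round(1))
E
```

```text
[[ 661.7  -69.6]
 [ 691.7 -164.9]
 [ 559.3 -103.9]
 [ 589.1 -196. ]]
0 1 99.9 -72.5
2 3 96.7 -72.1
2 0 108.0 18.5
3 1 107.3 16.9
cl [ 590.4 -140.3   52. ]
sp [ 591.7 -145.4   52. ]
923 [ 623.74238272 -132.95712449   34.35672958]
[255.59002199 114.01845127]
0.003 [256.5 236.3]
0.022 [256.4 223.9]
0.05 [256.3 209.6]
0.055 [256.3 207.4]
```

```bash
cat >> h.py <<'E'
RY=np.radians(-6.0);PY=np.radians(17.6)
QR=down(RY-np.pi/2);QP=down(PY-np.pi/2)
LF={1:(.4581,.2441),2:(.4914,.2406),3:(.5244,.2372),4:(.5574,.2338)}
ZG=.058
def pick(i,f=40):
    x,y=LF[i];gripper_to(.38)
    move_ptp([x,y,.12],QR);move_l([x,y,ZG],.15)
    gripper_to(0,f);print("gap",get_finger_gap()*85,get_force(),"t",get_time_s())
    move_l([x,y,.125],.12)
def ux(): return np.array([np.cos(PY),np.sin(PY),0])
def uy(): return np.array([-np.sin(PY),np.cos(PY),0])
def F(b=0):
    f=np.array(get_force())-b;return np.array([f@ux(),f@uy(),f[2]])
E
python3 - <<'E'
from h import *
pick(1);print(get_force(),get_finger_gap()*85,get_position())
C=np.array([.5910,-.1429,0])
move_ptp([*C[:2],.15],QP);move_l([*C[:2],.122],.1);print(F(),F(),F())
f=cam("wrist");np.savez("in1.npz",img=f["img"],depth=f["depth"],K=f["camera_matrix"],T=f["T"])
save(f,"in1.png",(186,120,326,260),5);print(proj(f,[*C[:2],.068]),get_time_s())
E
```

```text
gap -0.3849702258871887 [-0.37371155 -0.2834191  -0.08339337] t 7.3167
[-0.19626054 -0.08815677  0.00351473] -0.12225518040578569 [0.45778563 0.24397379 0.12437497]
[ 1.52666394 -0.44011726  0.9312942 ] [ 1.52666394 -0.44011726  0.9312942 ] [ 1.52666394 -0.44011726  0.9312942 ]
[257.04860399 208.37579792] 10.025
```

View pics/in1.png

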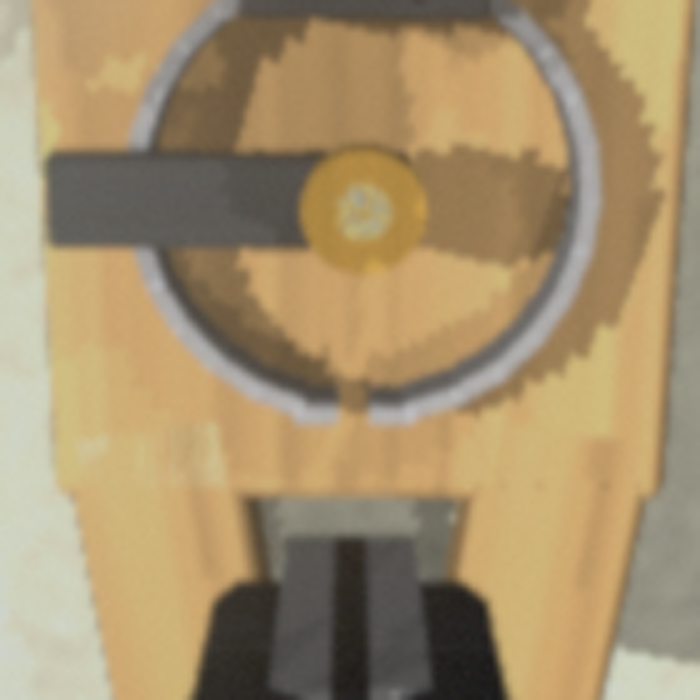

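```bash
python3 - <<'E'
from h import *
f=cam("side");save(f,"side2.png",(160,230,310,350),5)
W=cloud(f)
g=load("in1.npz")
for u,v in((338,410),(370,410)):
    p=atz(g,(186+u/5,120+v/5),.052);print(p,p@ux(),p@uy())
print(get_finger_gap(),get_position(),get_joints(),get_time_s())
E
```

```text
[ 0.59015469 -0.14038624  0.052     ] 0.5200813679252727 -0.31225986127568567
[ 0.59168894 -0.14518892  0.052     ] 0.5200916208182808 -0.3173016454577797
-0.0010144447643021819 [ 0.59132376 -0.14280655  0.12266669] [-2.97172422e-01  5.25343969e-01  1.45479977e+00  1.30788050e-05
  1.16052351e+00  9.66194906e-01] 10.075
```

View pics/side2.png

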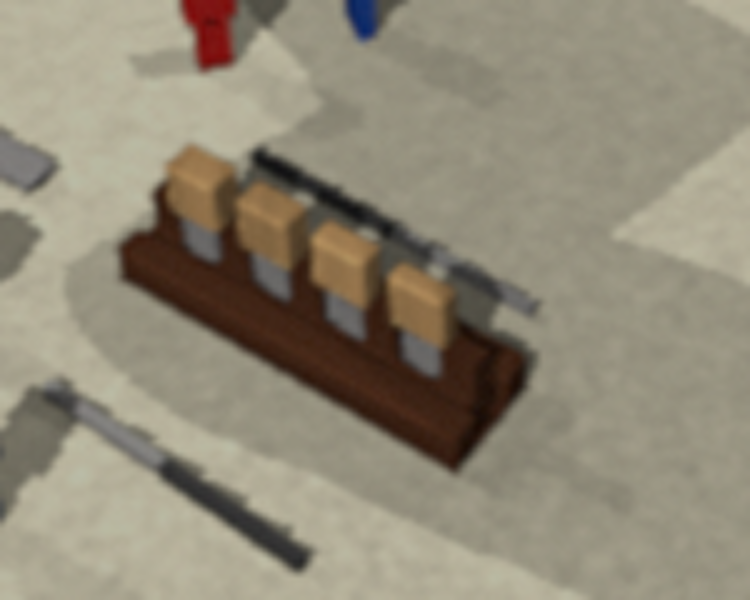

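```bash
python3 - <<'E'
from h import *
x,y=LF[1];move_l([.591,-.1429,.15],.15)
gripper_to(.38);print("open",get_finger_gap(),get_time_s())
move_ptp([x,y,.12],QR);move_l([x,y,ZG],.15);print(get_position(),get_finger_gap(),get_force(),get_time_s())
f=cam("side");f2=cam("wrist");
gripper_to(0,40);print("gap",get_finger_gap(),get_force(),"t",get_time_s())
wait(.2);print("gap",get_finger_gap(),get_time_s());g=cam("side")
a=np.vstack([k["img"][220:350,170:330] for k in(f,g)]);b=f2["img"][120:380,156:356]
cv2.imwrite("pics/g.png",cv2.resize(np.hstack([a,b])[...,::-1],None,fx=2.2,fy=2.2))
E
```

```text
open 0.38285576314211844 10.8167
[0.4585867  0.24400626 0.05857736] 0.3832079758443772 [-0.27683137 -0.24336608 -0.30438283] 12.9
gap -0.0036709039150997656 [ 0.0958174  -0.11072873  0.43240263] t 13.4083
gap 0.000896892459313595 13.6083
```

View pics/g.png

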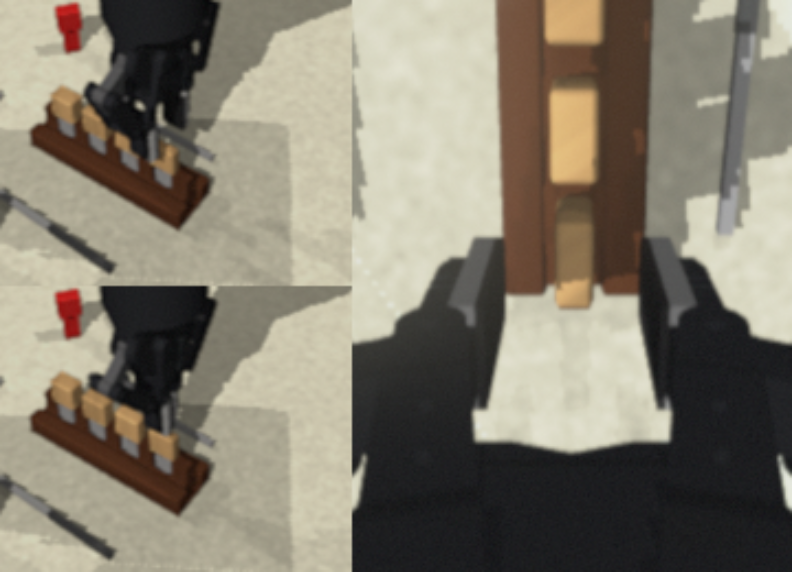

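```bash
python3 - <<'E'
from h import *
print(get_position(),get_joints())
f=cam("side");w=cam("wrist")
np.savez("s3.npz",img=f["img"],depth=f["depth"],K=f["camera_matrix"],T=f["T"]);np.savez("w3.npz",img=w["img"],depth=w["depth"],K=w["camera_matrix"],T=w["T"])
W=cloud(f);hsv=cv2.cvtColor(f["img"],cv2.COLOR_RGB2HSV)
for i,c in LF.items():print(i,proj(f,[*c,.058]).round(0))
m=(W[...,2]>.054)&(W[...,2]<.064)&(hsv[...,1]>90)&(hsv[...,0]<22)&(W[...,0]<.6)&(W[...,1]>.15)
n,lab,st,_=cv2.connectedComponentsWithStats(m.astype(np.uint8))
for i in range(1,n):
    if st[i,4]>10:print("side handle top",st[i,4],np.nanmean(W[lab==i],0).round(4))
m=(W[...,2]>.02)&(W[...,2]<.075)&(hsv[...,2]<90)&(hsv[...,1]<90)&(abs(W[...,0]-.46)<.06)&(abs(W[...,1]-.24)<.05)
for z in np.arange(.02,.075,.005):
    k=m&(abs(W[...,2]-z)<.0025)
    if k.sum()>3:print("dark",round(z,3),k.sum(),np.median(W[k],0).round(4))
Ww=cloud(w)
m=w["depth"]>0
for o in tops(w,.051,.065,.058):print(o)
save(w,"w3.png",(156,120,356,320),3)
E
```

```text
[0.45811018 0.24409196 0.05799692] [4.18988792e-01 4.39948905e-01 1.76208475e+00 1.02666488e-05
 9.39571792e-01 2.09453222e+00]
1 [243. 286.]
2 [228. 278.]
3 [213. 270.]
4 [199. 263.]
side handle top 78 [0.5559 0.2347 0.0568]
side handle top 70 [0.5228 0.2382 0.0568]
side handle top 75 [0.4889 0.2411 0.0568]
side handle top 37 [0.4521 0.2464 0.0567]
dark 0.025 6 [0.4662 0.2428 0.0235]
dark 0.07 9 [0.4468 0.2465 0.0701]
(np.int32(1918), array([556.5, 233.9]), array([15.5, 24. ]), 83.6, array([0.5569, 0.2339]))
(np.int32(438), array([557.8, 351.4]), array([ 8.3, 18.8]), 70.8, array([0.5578, 0.3528]))
(np.int32(1369), array([523.7, 237.3]), array([13.5, 23.3]), 84.1, array([0.5239, 0.2373]))
(np.int32(977), array([490.8, 240.9]), array([11.4, 23.7]), 84.7, array([0.491 , 0.2407]))
(np.int32(155), array([468. , 243.1]), array([9.3, 5.2]), 84.1, array([0.4677, 0.2432]))
```

View pics/w3.png

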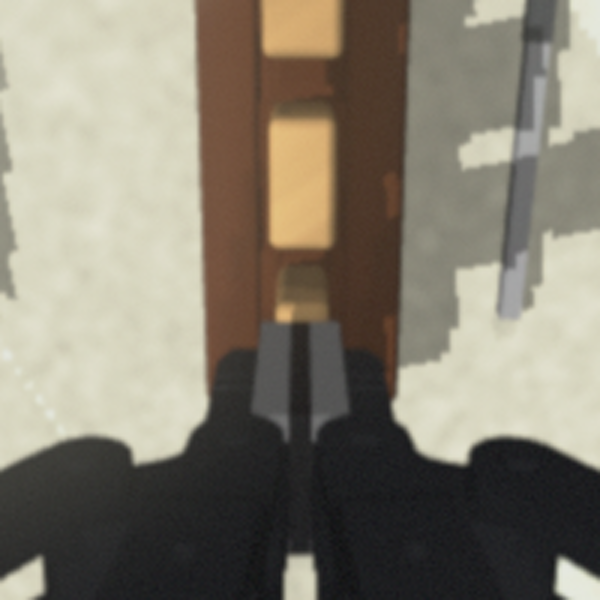

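```bash
python3 - <<'E'
from h import *
w=load("w3.npz");W=cloud(w)
for v in range(218,256,4):
    print(v,[tuple((W[v,u]*1000).round(0)) if w["depth"][v,u]>0 else None for u in(245,250,256,262,268)])
print(w["depth"][225:250:5,240:272:6].round(3))
s=load("s3.npz");S=cloud(s);u,v=243,286
for dv in range(-30,12,4): print(v+dv,[tuple((S[v+dv,x]*1000).round(0)) for x in(235,240,244,248,252)])
print(get_force(),get_finger_gap())
E
```

```text
218 [(np.float64(456.0), np.float64(252.0), np.float64(17.0)), (np.float64(468.0), np.float64(247.0), np.float64(51.0)), (np.float64(468.0), np.float64(243.0), np.float64(53.0)), (np.float64(467.0), np.float64(240.0), np.float64(51.0)), (np.float64(454.0), np.float64(236.0), np.float64(17.0))]
222 [(np.float64(453.0), np.float64(253.0), np.float64(18.0)), (np.float64(468.0), np.float64(247.0), np.float64(57.0)), (np.float64(467.0), np.float64(243.0), np.float64(57.0)), (np.float64(467.0), np.float64(240.0), np.float64(56.0)), (np.float64(452.0), np.float64(237.0), np.float64(18.0))]
226 [(np.float64(450.0), np.float64(253.0), np.float64(18.0)), (np.float64(465.0), np.float64(247.0), np.float64(57.0)), (np.float64(465.0), np.float64(244.0), np.float64(57.0)), (np.float64(465.0), np.float64(240.0), np.float64(59.0)), (np.float64(449.0), np.float64(237.0), np.float64(18.0))]
230 [(np.float64(469.0), np.float64(249.0), np.float64(70.0)), (np.float64(469.0), np.float64(246.0), np.float64(71.0)), (np.float64(468.0), np.float64(243.0), np.float64(70.0)), (np.float64(468.0), np.float64(240.0
[... 4668 characters left out ...]
t64(469.0), np.float64(196.0), np.float64(-1.0))]
292 [(np.float64(476.0), np.float64(244.0), np.float64(32.0)), (np.float64(463.0), np.float64(247.0), np.float64(43.0)), (np.float64(454.0), np.float64(248.0), np.float64(48.0)), (np.float64(446.0), np.float64(248.0), np.float64(53.0)), (np.float64(464.0), np.float64(205.0), np.float64(-1.0))]
296 [(np.float64(475.0), np.float64(246.0), np.float64(24.0)), (np.float64(466.0), np.float64(242.0), np.float64(26.0)), (np.float64(454.0), np.float64(248.0), np.float64(38.0)), (np.float64(445.0), np.float64(249.0), np.float64(44.0)), (np.float64(451.0), np.float64(226.0), np.float64(17.0))]
[-0.0639965   0.3829686   0.49745453] -0.0008398868420681869
```

```bash
python3 - <<'E'
from h import *
x,y=LF[1];gripper_to(.38)
b=np.array(get_force())
for z in(.050,.042,.036,.031,.028):
    move_l([x,y,z],.1);f=np.array(get_force())-b;print(z,f.round(1))
    if abs(f).max()>4: break
gripper_to(0,40);print("gap",get_finger_gap()*85,get_force(),get_time_s())
f=cam("side");save(f,"g2.png",(170,220,330,350),4)
E
```

```text
0.05 [-1.1 -0.9 -0. ]
0.042 [-0.7 -0.3  0.6]
0.036 [-1.2 -0.7 -0.1]
0.031 [-1.4 -1.1  0.9]
0.028 [-1.7 -0.3  0.4]
gap 9.40872628453362 [-0.60710326  0.0436919   0.55790074] 15.7417
```

View pics/g2.png

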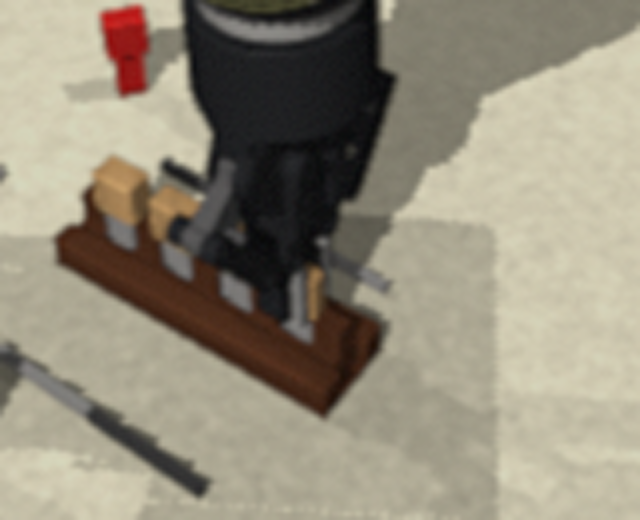

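```bash
cat >> h.py <<'E'
DF=-.024
ZG=.028
def at(xp,yp,z): p=ux()*xp+uy()*yp;return [p[0],p[1],z]
def fm(n=5):
    a=[]
    for _ in range(n): wait(.01);a.append(F())
    return np.mean(a,0)
E
python3 - <<'E'
from h import *
x,y=LF[1]
move_l([x,y,.10],.12);print("gap",get_finger_gap()*85)
move_ptp(at(.520,-.3148,.11),QP);move_l(at(.520,-.3148,.082),.1)
print(get_position(),get_finger_gap()*85,fm(),get_time_s())
f=cam("wrist");np.savez("in2.npz",img=f["img"],depth=f["depth"],K=f["camera_matrix"],T=f["T"])
save(f,"in2.png",(196,130,316,250),6)
for z in(.058,.052):print(proj(f,at(.520,-.3148,z)))
print((proj(f,at(.520,-.3148,.058))-[196,130])*6)
E
```

```text
gap 9.542041305575708
[ 0.59083374 -0.14241237  0.08185611] 8.958959357337779 [ 0.06414821  0.2266476  -0.05315275] 18.5333
[256.87367725 223.33385986]
[256.83727491 219.98699251]
[365.24206352 560.00315916]
```

View pics/in2.png

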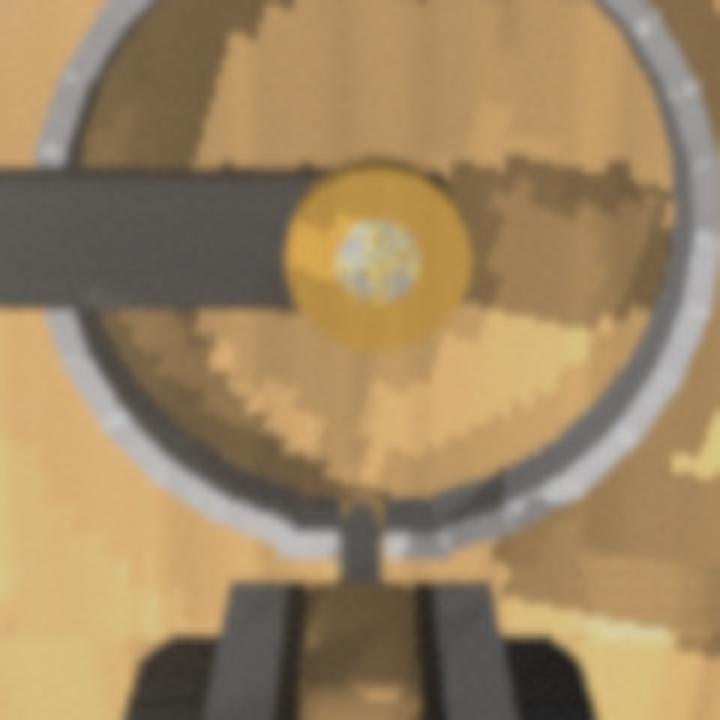

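```bash
cat >> h.py <<'E'
def push(xp,yp,z0,zend=.0605,stop=9,step=.0015,v=.03):
    """step down, log forces (x',y',z) relative to start"""
    move_l(at(xp,yp,z0),.05);b=fm();z=z0;L=[]
    while z>zend:
        z-=step;move_l(at(xp,yp,z),v);f=fm(3)-b;L.append((round(get_position()[2]*1000,1),*f.round(1)))
        if f[2]>stop: break
    print("push",L);return z,b,L
E
python3 - <<'E'
from h import *
z,b,L=push(.521,-.3148,.080,zend=.0640,stop=5)
print(get_time_s(),get_finger_gap()*85)
E
```

```text
push [(np.float64(78.4), np.float64(0.5), np.float64(-0.0), np.float64(0.0)), (np.float64(76.9), np.float64(0.3), np.float64(-0.1), np.float64(-0.1)), (np.float64(75.4), np.float64(0.3), np.float64(0.3), np.float64(-0.5)), (np.float64(73.9), np.float64(-0.2), np.float64(0.0), np.float64(0.1)), (np.float64(72.4), np.float64(0.1), np.float64(-0.2), np.float64(-0.1)), (np.float64(70.9), np.float64(0.1), np.float64(0.0), np.float64(-0.1)), (np.float64(69.4), np.float64(0.1), np.float64(-0.1), np.float64(-0.2)), (np.float64(67.9), np.float64(0.0), np.float64(0.1), np.float64(0.3)), (np.float64(66.4), np.float64(0.2), np.float64(-0.0), np.float64(-0.0)), (np.float64(64.9), np.float64(-0.2), np.float64(0.2), np.float64(0.0)), (np.float64(64.1), np.float64(-1.0), np.float64(0.3), np.float64(5.4))]
21.9 9.310561577993257
```

```bash
cat >> h.py <<'E'
def feel(xp,yp,z,s,b,step=.0003,lim=1.5,nmax=10):
    y=yp
    for k in range(nmax):
        y+=s*step;move_l(at(xp,y,z),.02);f=fm(3)-b
        if s*f[1]<-lim: break
    a=np.array(get_position())@uy();print("feel",s,round(a*1000,2),f.round(1));return a,f
def back(i):
    x,y=LF[i];p=get_position()
    move_l([p[0],p[1],.10],.15);move_ptp([x,y,.10],QR);move_l([x,y,.06],.15);b=fm(3)
    for z in(.05,.04,.034,.030,.0285):
        move_l([x,y,z],.1);f=np.array(get_force())[2]-b[2]
        if f>6: print("BLOCK",z,f);return False
    print("back f",round(f,1),get_position());gripper_to(.38);move_l([x,y,.10],.15);return True
E
python3 - <<'E'
from h import *
move_l(at(.521,-.3148,.0665),.03);b=fm()
yc,_=feel(.521,-.3148,.0665,1,b)
move_l(at(.521,-.3150,.0665),.03)
ys,_=feel(.521,-.3150,.0665,-1,b)
move_l(at(.521,-.3148,.0665),.03)
print("gap",(yc-ys)*1000+4,get_time_s())
print(back(1),get_time_s())
E
```

```text
feel 1 -314.31 [ 0.  -2.4 -0.6]
feel -1 -315.79 [0.3 1.7 0. ]
gap 5.476243493987505 24.0667
back f -0.7 [0.45807293 0.24408567 0.02846197]
True 28.625
```

```bash
python3 - <<'E'
from h import *
pick(2);print(get_finger_gap()*85)
move_ptp(at(.521,-.3154,.10),QP)
z,b,L=push(.521,-.3154,.078,zend=.0642,stop=11)
print(get_time_s(),get_finger_gap()*85,get_position())
E
```

```text
gap 11.424101238894343 [-1.67714573  0.57243305  6.30340914] t 30.2
10.955167527142835
push [(np.float64(76.6), np.float64(0.3), np.float64(-0.3), np.float64(0.1)), (np.float64(74.9), np.float64(0.5), np.float64(0.4), np.float64(-0.0)), (np.float64(73.4), np.float64(0.2), np.float64(1.0), np.float64(0.3)), (np.float64(71.9), np.float64(0.8), np.float64(1.6), np.float64(0.2)), (np.float64(70.2), np.float64(1.1), np.float64(1.2), np.float64(-0.9)), (np.float64(68.9), np.float64(1.5), np.float64(1.6), np.float64(-0.6)), (np.float64(67.5), np.float64(1.9), np.float64(2.2), np.float64(0.9)), (np.float64(66.0), np.float64(1.6), np.float64(2.3), np.float64(2.4)), (np.float64(65.0), np.float64(0.2), np.float64(3.5), np.float64(7.8)), (np.float64(64.8), np.float64(-3.6), np.float64(5.6), np.float64(19.5))]
36.0167 10.636086638596336 [ 0.59254835 -0.14326104  0.06482289]
```

```bash
python3 - <<'E'
from h import *
b=np.array([0,0,0])
p=np.array(get_position());print(p@ux(),p@uy())
for z in(.0645,.0655,.0665,.0675,.0685,.0675,.0665,.0660,.0655):
    move_l(at(.521,-.3154,z),.03);print(z,round(get_position()[2]*1000,2),fm().round(1))
p=np.array(get_position());print(p@ux(),p@uy(),get_finger_gap()*85,get_time_s())
E
```

```text
0.521493736962584 -0.3157238669606398
0.0645 64.98 [0.3 3.1 8.2]
0.0655 65.26 [ 2.4  0.5 -0.3]
0.0665 66.06 [ 1.8 -1.1 -5.4]
0.0675 67.24 [-1.1 -1.2 -5.8]
0.0685 68.58 [-2.8 -0.5 -4.1]
0.0675 67.95 [-2.6  0.5  1.6]
0.0665 66.93 [0.2 1.  3.9]
0.066 66.3 [1.6 0.6 4.9]
0.0655 65.7 [1.9 0.2 4.3]
0.5212280727377194 -0.31549103179384047 11.14978820641925 38.6417
```

```bash
python3 - <<'E'
from h import *
for z in(.0650,.0645,.0640):
    move_l(at(.5212,-.3155,z),.03);f=fm();print(z,round(get_position()[2]*1000,2),f.round(1))
    if f[2]>10: break
move_l(at(.5212,-.3155,.0648),.03);print(fm().round(1))
gripper_to(.3);print(fm().round(1))
p=get_position();move_l([p[0],p[1],.125],.1)
q=at(.4750,-.3155,.15);move_l(q,.15)
w=cam("wrist");s=cam("side")
a=cv2.resize(w["img"][60:220,176:336],(480,480));c=cv2.resize(s["img"][225:345,170:290],(240,240));d=cv2.resize(s["img"][120:200,230:310],(240,240))
cv2.imwrite("pics/fin.png",np.hstack([a,np.vstack([c,d])])[...,::-1])
print("leaf2",tops(w,.088,.1,.094)); print(proj(w,at(.521,-.3155,.094)))
W=cloud(s);hsv=cv2.cvtColor(s["img"],cv2.COLOR_RGB2HSV)
m=(W[...,2]>.054)&(W[...,2]<.064)&(hsv[...,1]>90)&(hsv[...,0]<22)&(W[...,0]<.6)&(W[...,1]>.15)
n,lab,st,_=cv2.connectedComponentsWithStats(m.astype(np.uint8))
for i in range(1,n):
    if st[i,4]>10:print("side handle top",st[i,4],np.nanmean(W[lab==i],0).round(4))
# lean: handle side faces at pin
m=(W[...,2]>.066)&(W[...,2]<.1)&(np.hypot(W[...,0]-.592,W[...,1]+.143)<.03)
P=W[m]
for z in np.arange(.072,.096,.004):
    k=P[abs(P[:,2]-z)<.002]
    if len(k):print(round(z,3),len(k),(k@ux()).mean().round(4),(k@uy()).mean().round(4))
print(P[:,2].max(),get_time_s())
E
```

```text
0.065 65.04 [0.9 1.1 5. ]
0.0645 65.0 [-0.3  1.6  8.9]
0.064 64.92 [-1.4  2.9 13.1]
[0.6 1.7 6.9]
[-0.3 -0.2  0.1]
leaf2 [(np.int32(568), array([ 590.6, -142.5]), array([22.9, 11.3]), 17.7, array([ 0.5907, -0.1425]))]
[256.50702964 145.0874874 ]
side handle top 80 [0.5562 0.2346 0.0568]
side handle top 80 [0.5226 0.2376 0.0566]
side handle top 66 [0.4549 0.2453 0.0567]
0.072 11 0.5169 -0.31
0.076 11 0.5196 -0.3098
0.08 13 0.5177 -0.3093
0.084 13 0.5183 -0.3102
0.088 13 0.5181 -0.3097
0.092 26 0.5194 -0.3135
0.096 1 0.5118 -0.3164
0.09466070050498993 41.4917
```

View pics/fin.png

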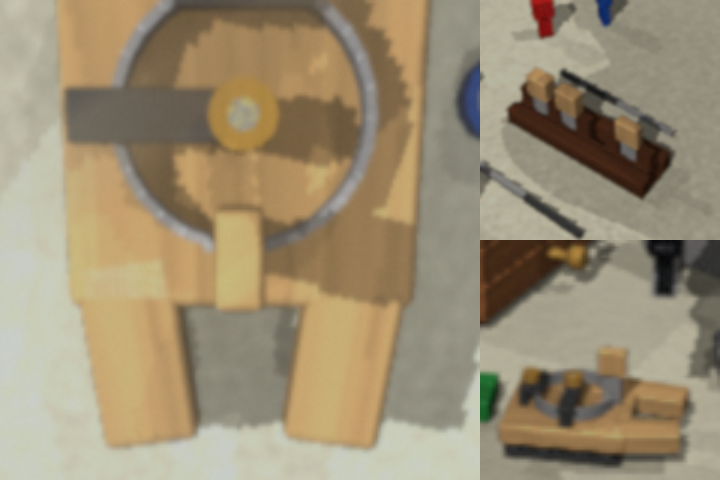

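```bash
python3 -c "
from workcell import *
print(get_time_s());sign_off()"
```

```text
41.4917
the job is handed in; nothing more can be done
```

The job is handed in at about 41 s. The gap is about 5 mm: leaf 2 (6 mm) is the first that binds, and it stands in the cut, let go.

- **Leaf 1 (4 mm):** it slid to the wood with under 0.5 N. By feel on both ends I measured a gap of about 5.2–5.5 mm. I put it back in its own place, and its handle is at the same height as its neighbours.
- **Leaf 2 (6 mm):** it dragged with about 4–6 N in both directions, then met the wood. My last check showed it square to the pin (17.7° against 17.6°), upright, with its top about 94 mm above the bench.
- **Leaves 3 and 4:** not moved.

**What went wrong or disagreed:**
- **Missed grasps:** my first two grasps of leaf 1 closed on nothing, because the fingertips sit about 33 mm higher than `finger_overhang` implied. I lowered the grasp after checking this in two cameras. On the first miss I hovered over the cut with an empty gripper and touched nothing.
- **Push on leaf 2:** the last downward step reached 19.5 N against the wood, more than I meant. I backed off at once, then reseated it with up to 13 N before letting go.
- **Final grip not tested:** I did not pull leaf 2 again after letting go. I judged its grip from the drag and the last picture.

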